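# Key a sample carrier onto the braked stage table and secure it

### The arm

A 6-joint arm with a two-finger parallel gripper is mounted at the origin on a cart in front of the work surface, level with it; the furniture and walls round the work are solid. World frame = base frame: x ahead of the robot, y to its left, z up, the work surface at z = 0. Lengths are in mm, angles in rad, forces in N, time in s.
With the tool pointing down it reaches from about 350 to 775 mm from the base axis. Payload 7.3 kg.
Tool frame: the origin (TCP) lies at the very end of the fingers, on their centre line; the grasp point (between the pads) lies 19 mm behind it (bot.grip_point_offset is the distance from the TCP to the grasp point, in mm); z points along the fingers, y is the line along which they close (so a half turn about z gives the same grasp; the last joint's range is limited). The gripper opens to 92 mm and grips with 3 to 60 N. Pads are 19 mm wide; open, the fingers measure 130 mm over their backs; the gripper's body (75 mm by 190 mm) begins 47 mm behind the grasp point.
Start: joints at [1.067, 0.342, 1.524, -0, 1.275, -0.146], TCP at [183.851, 491.78, 187.041] pointing down, gripper open.
Joint ranges: [-2.53, 2.53], [-0.77, 2.02], [0.04, 2.7], [-1, 4.14], [0.28, 2.66], [-3.11, 3.11]. Speed limits (rad/s): [2.57, 2.57, 3.14, 3.14, 3.14, 3.14].

### API

Orientations are given as [roll, pitch, yaw] about the fixed x, y, z axes, in that order (R = Rz(yaw) Ry(pitch) Rx(roll)).
In Python, from plant import bot gives the robot as it stands. The module is installed in compiled form; this text tells all that it offers.
- The arm moves only by the shell command python3 -m jog 'ROWS' [OPENING]. ROWS is JSON, a list of rows, each a list of 6 numbers: the shift along the tool's x, y, z in mm, then the turn, a rotation vector about the tool's x, y, z in rad. In form: [[dx, dy, dz, rx, ry, rz], ...]. A call has 1 to 12 rows; each row shifts and turns the commanded pose from where the row before left it, along the tool's axes as they then stand; what a row does not reach is not made up. A row lasts 1/10 s, in which the tool goes at most 50 mm and 8.59 degrees, less where a joint would pass 70% of its speed; a pose out of reach is approached as far as the arm can. A call with a gripper value outside its range is refused whole. OPENING is the opening in per cent of the stroke, from 0 (shut) to 100 (fully open), set as the call begins (- or left out, the last holds). The fingers move at their own pace and stop on an object; the grip force is fixed at half the most. Time passes only in rows, so rows that do not move let the fingers close. It gives the time, the measured TCP pose, the force, the opening and the grip force at its end, in the units of the state.
- bot.get_obs(): the state, without advancing time (a new reading comes with each control period).
- bot.capture(name): name is "side" or "top"; returns the picture (400x640x3 uint8, red, green, blue); there is no depth.
- bot.camera_model(name): a dict with "fx", "fy", "cx", "cy" (pixels), "position" and "orientation" of the camera in the world. Camera axes: x right, y down, z forward; pixel columns grow to the right and rows downward; lengths in mm; the calibration is good to about 2 mm. A picture is of the moment at which its call begins. camera_model takes no time and is no camera call.
- bot.close_job(): hands the job in; it is judged then, once.
Trained networks look in the newest picture that a camera, given by its name, has taken for a name from the list of things; names that differ only in an ending like _2 or _b are one class to them, and where a whole thing is asked for, a point or a joint stands for the part that bears it (a point fixed in the world has none). Each returns a list of dicts, best first, with "p" (0 to 1); they miss things now and then, are a little off and sometimes report something else, mostly with a low value. They report only what shows in the picture. A call takes as long as a camera call. They do not tell look-alikes from the thing itself.
- bot.outline_of(target, camera): "mask" (400x640 bool, what is visible of it) and "pixel" ([column, row] in pixels, amid what is visible of it).
The state is a dict: "time": time; "joint_positions": joint angles; "dq": joint speeds; "tau": joint torques, N m; "tool_pos": TCP position; "tcp_rot": TCP orientation; "contact_force": force on the tool from outside, world axes, zero at the start; "moment": the same for the moment, N m; "grip_width": finger opening in mm; "finger_force": force on a finger pad.
Only numpy, scipy, OpenCV 4.12 (cv2) and the standard library are available. Lean on these libraries where they do the work, as an engineer would, in place of code of your own. Each camera call takes 0.05 s, during which the arm holds its last target. There are 200 camera calls.

### The job

Take the round sample carrier out of its loading stand and mount it on the table of the rotary sample stage: the table is braked at an unknown angle, so turn the carrier under light pressure to feel for the one angle at which the two brass dogs enter its two notches, and seat it fully down, flush on the table. Then swing the steel retainer fully over the carrier and leave everything released; keep the carrier level, never force it against the stage, and leave the other things on the bench alone.

Things in the scene. Friction and masses are not known exactly. Their poses are not given: they have to be found in the camera images.
- carrier: Round aluminium sample carrier, 50 mm across, 24 mm tall, with a ribbed grip band and a white tablet in its top; 0.10 to 0.15 kg. Origin on its axis at the underside of its flange, 24 mm below the top; z up, +x to the red index line. Grip the 50 mm rim from above at any angle, fingertips at most 8 mm below the underside (free space 12 mm below it on stand and stage).
- index_line (a point): The red index line on the carrier's top rim, 25 mm from the axis in the carrier's +x. In the flange's underside are two notches, 7.5 mm deep, open at the rim: a wide one (10.2 mm) below this line and a narrow one (7.2 mm) 149 degrees counter-clockwise of it, seen from above.
- foot_tip (a point): Lower end of the carrier's plain round foot, on its axis: the foot is 22.6 mm across, sticks out 12 mm below the flange, and its tip is chamfered to 17 mm.
- stand: Fixed grey loading stand in which the carrier starts: a disc 80 mm across, 8 mm thick, with a boss 38 mm across up to 20 mm above the bench. The carrier's foot hangs loosely in its bore and the flange lies on the boss. Origin on its axis at bench level.
- stage: Fixed rotary sample stage: low white housing (118 x 112 mm, deck and dark graduated ring up to 44 mm above the bench), a grey motor box 60 mm high that begins 70 mm behind the axis, and a steel table on top. Origin on the table's axis at bench level; +x to the red zero mark (robot's side), z up; these axes do not turn with the table.
- seat (a point): Centre of the table's top at rest, 56 mm above the bench, stage axes; the carrier's origin is here when keyed and fully down. Table 50 mm across, bore 24 mm across, 13 mm deep for the foot. It floats on a spring: it yields down up to 3 mm, starting at about 3.5 N, bottoming at about 8 N, and rises again when let go. Over 30 N between carrier and stage harms its bearing.
- dog_tops (a point): Point on the stage's axis level with the tops of the two brass dogs, which stand 6 mm up from the table, 15 to 24 mm from the axis: a wide one (8 mm) and a narrow one (5 mm) 149 degrees counter-clockwise of it. An unkeyed carrier rests on them, 6 mm high. They fit the notches in one orientation only, play about 3 degrees either way. They turn with the table; this point does not.
- zero_mark (a point): Red zero mark on the stage's ring, 43 mm from the axis, on the side of the stage's +x. The table is held by its brake (it does not turn under 3 N m) where the last run stopped, at an unknown angle: the wide dog stands anywhere from 11 to 126 degrees counter-clockwise of this mark, seen from above.
- retainer (a joint): Flat steel retainer arm, 12 mm wide, 74 mm long, 3 mm thick, that swings level about an upright pivot on the motor box. In rad: 0 parked across the box (arm along the stage's +y), grows clockwise seen from above to 1.57, its stop, fully closed with its tip over the carrier's rim (arm along the stage's +x). Stays where left; resists with 0.05 N m. Its underside passes 2.5 mm over a seated carrier.
- retainer_pin (a point): Point on the retainer's upright black pin by which it is swung, 45 mm from its pivot: the pin is 8 mm thick and reaches from the arm's upper face, 17 mm below this point, to 7 mm above it (110 mm over the bench). Pinch or push it from above.
- retainer_pivot (a point): Pivot of the retainer, 82 mm behind the table's axis, at the height of the arm's underside (82.5 mm above the bench); fixed, with the stage's axes.
- petri_dish: Bystander: an open glass dish, 60 mm across, 14 mm high. Origin at the centre of its underside.
- tweezers: Bystander: steel tweezers, 126 mm long, lying left of the stand. Origin at the centre of the underside.
- spatula: Bystander: a steel laboratory spatula, 166 mm long, lying left of the stand. Origin at the centre of the underside.
- sample_vial: Bystander: a glass vial with a screw cap, 27 mm across, 66 mm tall, standing. Origin at the centre of its underside.
- hex_key: Bystander: a small black hex key, 77 mm long, lying right of the stage. Origin at the centre of the underside.
- lab_timer: Bystander: a small cream bench timer, 72 x 62 x 19 mm, right of the stage; behind it to the right stands a monitor, about 0.4 m high. Origin at the centre of its underside.
- beaker: Bystander: a glass beaker, 53 mm across, 70 mm tall, standing behind the work. Origin at the centre of its underside.
Mind the look-alikes: they are no part of the job. What is shaped like the stand but green or turquoise is not meant.

How it is judged (in metres and radians):
On the way, in this order (a step that is already met when the one before it is completed fails the run):
1. the carrier is lifted clear of its stand (z of carrier in the frame of stand above 0.045 m), for 0.2 s.
2. the carrier is keyed onto the table: both dogs in their notches, flange down on the table (within 1.8 mm) (z of carrier in the frame of seat between -0.006 and 0.0018 m and horizontal distance between carrier and seat below 0.0025 m and angle between carrier's own z axis and vertical below 0.06 rad), for 0.3 s.
3. the retainer is swung over the seated carrier (all of step 2 and value of joint retainer above 1.42 rad), for 0.2 s.
At the end, for the whole second after the job is handed in: The carrier sits keyed on the stage's table, its flange within 1.8 mm of the table's top, centred within 2.5 mm, level within 3 degrees, at rest and released, and the retainer is closed over it (within 8 degrees of its stop) (all of step 3 and linear speed of carrier below 0.01 m/s and angular speed of carrier below 0.1 rad/s and contact force between the fingers and carrier below 0.05 N); the robot touches nothing.
It fails at once if the carrier is forced against the stage (more than 30 N) (contact force between carrier and stage above 30 N).
It fails at once if the carrier is tilted by more than 25 degrees (angle between carrier's own z axis and vertical above 0.44 rad).
It fails at once if another thing on the bench is shifted by more than 3 cm (distance of any of petri_dish, tweezers, spatula, sample_vial, hex_key, lab_timer, beaker from where it was at the start of the episode above 0.03 m).
It also fails if it takes over 72 s, if anything falls off the work surface, if the arm or the gripper's body presses on something with over 40 N, if the wrist force passes 120 N, or if a joint passes its speed limit or range.

## Working session

There is one attempt and no reset: what is moved stays moved. The work goes in short steps, Python scripts to look and compute and a shell command to move; the robot and the scene stay as the last step left them, time stands still between calls to the robot, and variables do not carry over. Pictures are saved under pics/ and viewed, at most 10 in all, crops included, and the job is handed in when it is done.

```bash
mkdir -p pics; ls
python3 - <<'E'
from plant import bot
import cv2,numpy as np
for c in("side","top"):
    im=bot.capture(c); cv2.imwrite(f"pics/{c}0.png",im[:,:,::-1]); m=bot.camera_model(c); print(c,m)
    for t in("carrier","stand","stage","index_line","zero_mark","retainer_pin","retainer"):
        try: print(t,[(np.round(r["pixel"]).tolist(),round(r["p"],2)) for r in bot.outline_of(t,c)[:3]])
        except Exception as e: print(t,e)
o=bot.get_obs();print(o)
E
```

```text
pics
side {'fx': 438.2799415571486, 'fy': 438.2799415571486, 'cx': 322.48227606677955, 'cy': 198.6972555981052, 'position': array([ 866.12800443, -891.25492232,  701.92973891]), 'orientation': array([-2.12616797,  0.02208243,  0.29718562])}
carrier [([336.0, 181.0], 0.57)]
stand [([320.0, 204.0], 0.74), ([339.0, 188.0], 0.67), ([304.0, 180.0], 0.52)]
stage [([311.0, 230.0], 0.8)]
index_line [([338.0, 188.0], 0.6), ([336.0, 177.0], 0.58)]
zero_mark [([310.0, 229.0], 0.87)]
retainer_pin [([322.0, 220.0], 0.65)]
retainer []
top {'fx': 494.91540875509605, 'fy': 494.91540875509605, 'cx': 319.68039489754597, 'cy': 204.04050308221653, 'position': array([ 408.708263  ,   86.3300515 , 1424.74679521]), 'orientation': array([-3.01643519,  0.00385024, -1.55812872])}
carrier [([257.0, 216.0], 0.77), ([370.0, 201.0], 0.46)]
stand [([300.0, 226.0], 0.77), ([251.0, 258.0], 0.56), ([266.0, 222.0], 0.53)]
stage [([361.0, 225.0], 0.63)]
index_line [([256.0, 219.0], 0.81), ([362.0, 227.0], 0.71)]
zero_mark [([362.0, 228.0], 0.98)]
retainer_pin [([367.0, 204.0], 0.72), ([363.0, 223.0], 0.39), ([191.0, 236.0], 0.3)]
retainer [([358.0, 224.0], 0.51), ([368.0, 200.0], 0.47), ([262.0, 219.0], 0.19)]
{'time': 0.8, 'joint_positions': array([ 1.06694969e+00,  3.41975785e-01,  1.52408955e+00,  6.99689041e-06,
        1.27541299e+00, -1.45997170e-01]), 'dq': array([ 0.00017934,  0.00179828, -0.00117857,  0.00154727, -0.00010307,
       -0.00175694]), 'tau': array([ 1.87694604e-03, -4.31098545e+01, -2.44463754e+01,  7.20711518e-02,
        4.86560259e-02,  5.54116582e-06]), 'tool_pos': array([183.87433383, 491.77326963, 187.05673826]), 'tcp_rot': array([3.14147857e+00, 1.00096576e-05, 2.78374115e+00]), 'contact_force': array([-0.30826939,  0.03887543, -0.08192809]), 'moment': array([0.00820271, 0.01052193, 0.02436582]), 'finger_force': 0.0, 'grip_width': 91.87469719021216}
```

Run:
```python
import cv2,numpy as np
a=cv2.imread("pics/top0.png")[150:290,150:420]; b=cv2.imread("pics/side0.png")[130:270,220:430]
a=cv2.resize(a,(771,400),interpolation=cv2.INTER_CUBIC)
cv2.imwrite("pics/t0c.png",a)
cv2.imwrite("pics/s0c.png",cv2.resize(b,None,fx=3.6,fy=3.6,interpolation=cv2.INTER_CUBIC))
```

```text
(no output)
```

View pics/t0c.png

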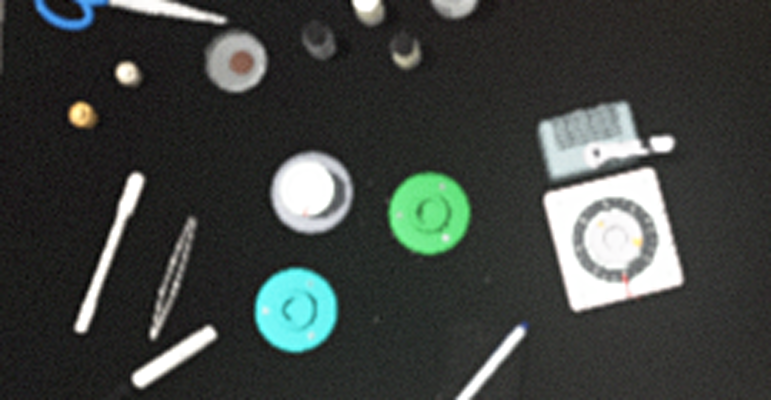

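View pics/s0c.png

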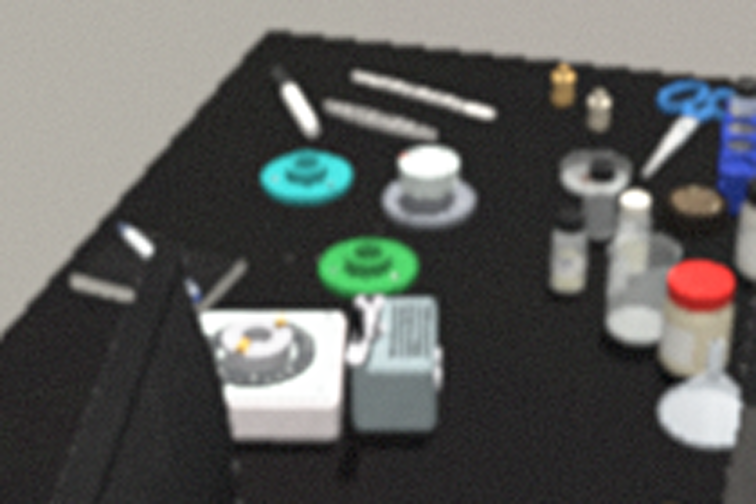

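The top view shows:
- The white carrier on the grey stand at about pixel (257,216), with its red index at about (257,224), facing the robot.
- The look-alike stands, green at (300,225) and turquoise at (253,258), both empty. I choose the grey stand.
- The stage at about (365,233), its zero mark at (369,250), and orange dogs at about (373,234) and (360,229).

The side view agrees with this. Next I measure finely.

```bash
cat > h.py <<'E'
from plant import bot
import cv2,numpy as np
from scipy.spatial.transform import Rotation as R
def world(px,z,c="top"):
    m=bot.camera_model(c); px=np.atleast_2d(np.asarray(px,float))
    d=np.c_[(px[:,0]-m["cx"])/m["fx"],(px[:,1]-m["cy"])/m["fy"],np.ones(len(px))]@R.from_euler("xyz",m["orientation"]).as_matrix().T
    p=m["position"]; return (p+d*((z-p[2])/d[:,2])[:,None])[:,:2]
def proj(p,c="top"):
    m=bot.camera_model(c); q=(np.atleast_2d(p)-m["position"])@R.from_euler("xyz",m["orientation"]).as_matrix()
    return np.c_[m["fx"]*q[:,0]/q[:,2]+m["cx"],m["fy"]*q[:,1]/q[:,2]+m["cy"]]
def avg(c,n=6): return np.mean([bot.capture(c).astype(float) for _ in range(n)],0)
def rect(im,c,x,y,z,half,s=4):
    "metric top-down patch on plane z: up=+x, left=+y, s px/mm"
    n=int(2*half*s); g=(np.arange(n)+.5)/s-half; Y,X=np.meshgrid(y-g,x-g)
    uv=proj(np.c_[X.ravel(),Y.ravel(),np.full(X.size,z)],c).astype(np.float32)
    return cv2.remap(im.astype(np.float32),uv[:,0].reshape(n,n),uv[:,1].reshape(n,n),cv2.INTER_CUBIC).clip(0,255).astype(np.uint8)
E
python3 - <<'E'
from h import *
T=avg("top");S=avg("side"); np.save("T.npy",T);np.save("S.npy",S)
c=world([257,216],44)[0]; st=world([365,233],50)[0]; print(c,st)
tiles=[np.hstack([rect(T,"top",*c,44,40),rect(S,"side",*c,44,40)]),np.hstack([rect(T,"top",*st,50,65,320/130),rect(S,"side",*st,50,65,320/130)])]
v=np.vstack([cv2.resize(t,(600,300)) for t in tiles]); cv2.imwrite("pics/r.png",v[:,:,::-1])
E
```

```text
[546.40036171 269.2080609 ] [502.04280166 -33.11288149]
```

View pics/r.png

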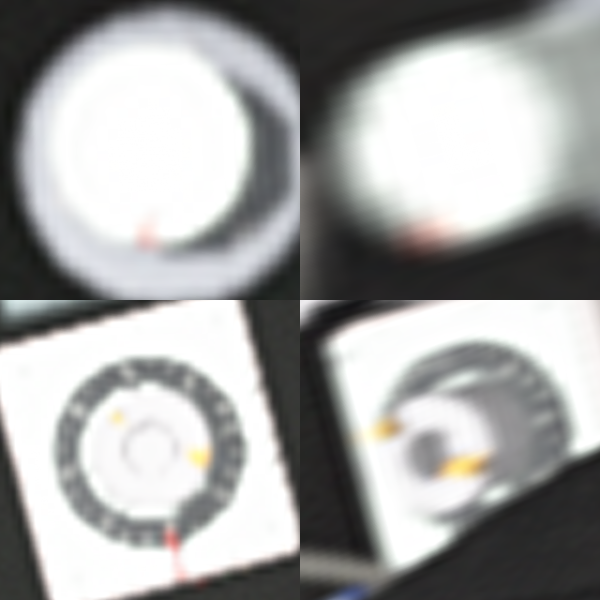

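The rectified patches confirm the choice: the white carrier sits on the grey stand with its red line toward the robot. On the stage, the ring, zero mark and two orange dogs are clear, and the wide one is lower right. Now the fits.

Run:
```python
from h import *
T=np.load("T.npy");S=np.load("S.npy")
def blobs(c,im,x,y,z,half,f,s=6,n=2):
    r=rect(im,c,x,y,z,half,s).astype(int); m=f(r[...,0],r[...,1],r[...,2]).astype(np.uint8)
    k,_,st,ce=cv2.connectedComponentsWithStats(m); o=sorted(range(1,k),key=lambda i:-st[i,4])[:n]
    return [(np.round([x+half-ce[i,1]/s,y+half-ce[i,0]/s],1).tolist(),round(st[i,4]/s/s,1)) for i in o]
def circ(c,im,x,y,z,rad,sgn,half=70,s=4,it=4):
    g=cv2.GaussianBlur(rect(im,c,x,y,z,half,s),(0,0),3).astype(float).mean(2); cx=cy=half*s
    for _ in range(it):
        P=[]
        for a in np.arange(0,2*np.pi,np.pi/60):
            rr=np.arange(rad-6,rad+6,.1)*s; v=g[(cy+rr*np.sin(a)).astype(int),(cx+rr*np.cos(a)).astype(int)]
            d=sgn*np.gradient(cv2.GaussianBlur(v[None],(0,0),5)[0]); i=d.argmax()
            if 5<i<len(rr)-6: P.append([cx+rr[i]*np.cos(a),cy+rr[i]*np.sin(a)])
        P=np.array(P)
        for _ in range(5):
            q=np.linalg.lstsq(np.c_[2*P,np.ones(len(P))],(P**2).sum(1),rcond=None)[0]; R0=np.sqrt(q[2]+q[0]**2+q[1]**2)
            e=abs(np.hypot(*(P-q[:2]).T)-R0); P=P[e<=max(2.5*np.median(e),2)]
        cx,cy=q[:2]
    return np.round([x+half-cy/s,y+half-cx/s,R0/s,len(P)],1)
print("carrier",circ("top",T,546,269,44,25,-1),circ("side",S,546,269,44,25,-1))
print("stand base",circ("top",T,546,266,8,40,-1))
for rad in(30,41): print("ring",circ("top",T,502,-33,44,rad,1 if rad==41 else -1))
print("table",circ("top",T,502,-33,56,25,-1))
org=lambda r,g,b:(r-b>60)&(g-b>20)&(r-g<120)
red=lambda r,g,b:(r-g>25)&(r-b>25)&(abs(g-b)<40)
for c,im in(("top",T),("side",S)):
    print(c,"dogs",blobs(c,im,502,-33,62,30,org,n=3)); 
    print("zero",blobs(c,im,502,-33,44,60,red)); print("index",blobs(c,im,546,269,44,35,red))
    wht=lambda r,g,b:(r+g+b)>600
W=blobs("top",T,502,-33,44,90,lambda r,g,b:(r+g+b)>500,s=4,n=1);print("deck",W)
r=rect(T,"top",502,-33,44,90,4).astype(int);m=(r.sum(2)>500).astype(np.uint8);m=cv2.morphologyEx(m,cv2.MORPH_OPEN,np.ones((61,61)))
cn=max(cv2.findContours(m,0,2)[0],key=cv2.contourArea);b=cv2.minAreaRect(cn);print([502+90-b[0][1]/4,-33+90-b[0][0]/4],np.array(b[1])/4,b[2])
for c in("top","side"):
  try:
    for r in bot.outline_of("retainer_pin",c) if bot.capture(c) is not None else []: print(c,r["pixel"],r["p"],world(r["pixel"],100,c),r["mask"].sum())
  except Exception as e: print(e)
```

```text
carrier [549.5 271.7  28.7  98. ] [548.9 268.   27.9 120. ]
stand base [547.5 269.   40.7 108. ]
ring [501.4 -32.   29.   92. ]
ring [501.4 -33.3  41.4 102. ]
table [500.8 -30.9  28.7  87. ]
top dogs [([497.9, -53.9], np.float64(43.1)), ([515.1, -18.0], np.float64(4.2))]
zero [([462.8, -43.3], np.float64(69.4)), ([447.6, -47.3], np.float64(22.0))]
index [([522.6, 270.2], np.float64(10.1))]
side dogs [([501.7, -54.4], np.float64(120.9)), ([517.5, -21.2], np.float64(48.4))]
zero [([493.2, -39.4], np.float64(3.8)), ([508.7, -0.9], np.float64(3.0))]
index [([523.7, 275.2], np.float64(44.1))]
deck [([502.3, -30.3], np.float64(11176.6))]
[502.28643798828125, -31.326202392578125] [119.36734772 113.28195953] 75.27702331542969
top [370.4, 200.9] 0.51 [[585.51444359 -43.22910892]] 98
```

```bash
cat >> h.py <<'E'
def go(x,y,z,yaw_deg):
    "shift in present tool axes (before turning) and turn left"
    o=bot.get_obs(); Rt=R.from_euler("xyz",o["tcp_rot"]); T=R.from_euler("xyz",[np.pi,0,np.radians(yaw_deg)])
    print("t",o["time"],"pos",o["tool_pos"].round(1),"rpy",np.degrees(o["tcp_rot"]).round(1),"d",Rt.inv().apply(np.array([x,y,z])-o["tool_pos"]).round(1),"turn",(Rt.inv()*T).as_rotvec().round(3),"F",o["contact_force"].round(1))
E
python3 -m jog '[[-41.9,-8.1,0,0,0,0],[-41.9,-8.1,0,0,0,0],[-41.9,-8.1,0,0,0,0],[-41.9,-8.1,0,0,0,0],[-41.9,-8.1,0,0,0,0],[-41.9,-8.1,0,0,0,0],[-41.9,-8.1,0,0,0,0],[-41.9,-8.1,0,0,0,0],[-41.9,-8.1,0,0,0,0],[-41.9,-8.1,0,0,0,0]]' 90
python3 -m jog '[[0,0,10,0,0,0.13],[0,0,10,0,0,0.13],[0,0,10,0,0,0.13],[0,0,10,0,0,0.13],[0,0,10,0,0,0.13],[0,0,10,0,0,0.13],[0,0,0,0,0,0]]'
python3 -c "
from h import *
go(548,269.5,15,114.7); cv2.imwrite('pics/t1.png',bot.capture('top')[:,:,::-1])"
```

```text
time: 2.6
tool_pos: [549.4, 268.0, 187.1]
tcp_rot: [3.141, 0.0, 2.784]
contact_force: [0.6, 0.1, 0.2]
grip_width: 82.7
finger_force: 0.0
time: 3.3
tool_pos: [547.1, 268.8, 125.5]
tcp_rot: [-3.139, -0.0, 2.003]
contact_force: [-0.4, -0.0, 0.0]
grip_width: 82.3
finger_force: 0.0
t 3.3 pos [547.1 268.8 125.5] rpy [-179.8   -0.   114.7] d [  0.2   1.4 110.5] turn [-0.003 -0.     0.001] F [-0.4 -0.   0. ]
```

View pics/t1.png

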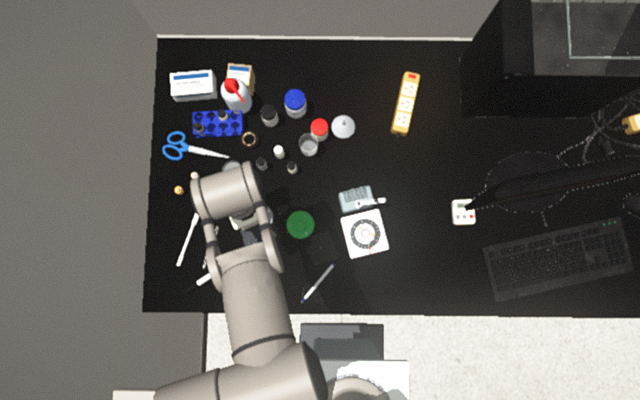

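The arm is over the carrier. The stage at (365,233) is free all round, and the timer at (463,212) and the monitor arm are far off to the right. Descend and grip.

```bash
python3 -m jog '[[0,1,20,0,0,0],[0,0.5,20,0,0,0],[0,0,20,0,0,0],[0,0,20,0,0,0],[0,0,15,0,0,0],[0,0,10,0,0,0],[0,0,5.5,0,0,0],[0,0,0,0,0,0],[0,0,0,0,0,0]]'; python3 -c "
from h import *
go(548,269.5,15,114.7)"
python3 -m jog '[[0,0,0,0,0,0],[0,0,0,0,0,0],[0,0,0,0,0,0],[0,0,0,0,0,0],[0,0,0,0,0,0],[0,0,0,0,0,0],[0,0,0,0,0,0],[0,0,0,0,0,0]]' 30; python3 -c "
from h import *
go(548,269.5,15,114.7);print(bot.get_obs()['grip_width'])"
```

```text
time: 4.25
tool_pos: [549.9, 270.0, 17.4]
tcp_rot: [3.14, 0.0, 2.004]
contact_force: [-1.0, 0.0, 1.3]
grip_width: 82.4
finger_force: 0.0
t 4.25 pos [549.9 270.   17.4] rpy [179.9   0.  114.8] d [ 0.3 -1.9  2.3] turn [0.001 0.    0.003] F [-1.   0.   1.3]
time: 5.05
tool_pos: [549.3, 269.8, 16.5]
tcp_rot: [-3.142, -0.0, 2.004]
contact_force: [0.2, -0.0, 0.5]
grip_width: 28.1
finger_force: 0.0
t 5.05 pos [549.3 269.8  16.5] rpy [-180.    -0.   114.8] d [ 0.3 -1.3  1.5] turn [-0.    -0.     0.002] F [ 0.2 -0.   0.5]
28.065948612321517
```

```bash
python3 -c "
from h import *
im=bot.capture('side'); cv2.imwrite('pics/s2.png',cv2.resize(im[100:260,220:420],None,fx=3.5,fy=3.5,interpolation=2)[:,:,::-1])
o=bot.get_obs();print(o['grip_width'],o['finger_force'])"
```

```text
27.822254540247044 0.0
```

View pics/s2.png

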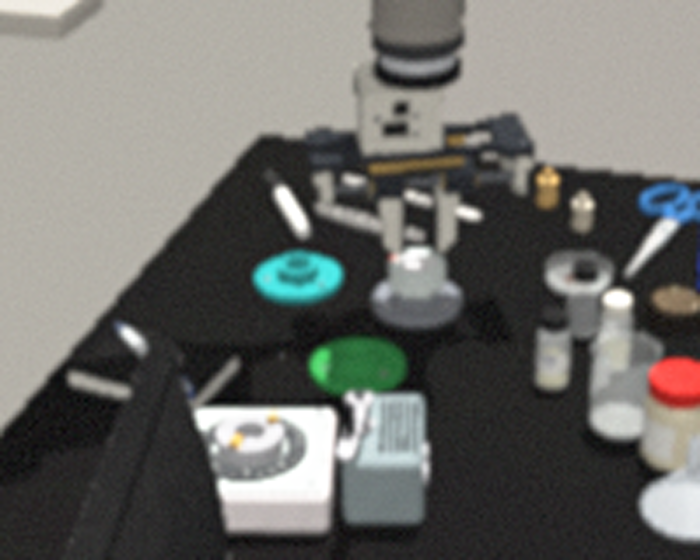

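The carrier has not moved, at (339,177) in the side view. The fingers stand behind it, or higher than reported, so I am checking the geometry numerically.

```bash
python3 -c "
from h import *
o=bot.get_obs();p=o['tool_pos'];print(p,o['joint_positions'],o['time'])
f=lambda q:((proj(q,'side')-[220,100])*3.5).round(0).tolist()
print('tcp',f(p),'+66',f(p+[0,0,66]),'+200',f(p+[0,0,200]));print('car top',f([548,269,44]),'bench',f([548,269,0]))
print(proj([[548,269,0],[502,-33,44]]),proj([[548,269,0],[502,-33,44]],'side'))
"
```

```text
[549.30201088 269.79065828  16.50287613] [ 3.31333749e-01  6.69276853e-01  1.47703698e+00  8.70552026e-05
  9.95303688e-01 -1.01691321e-01] 5.1
tcp [[417.0, 287.0]] +66 [[416.0, 222.0]] +200 [[416.0, 78.0]]
car top [[415.0, 260.0]] bench [[415.0, 303.0]]
[[259.05705708 216.98443636]
 [364.7724209  233.15841685]] [[338.5674296  186.59013473]
 [290.72873062 226.41001382]]
```

```bash
python3 -c "
from h import *
im=avg('side',4)[150:200,310:365].astype(np.uint8); im2=avg('top',3)[180:260,210:298].astype(np.uint8)
a=cv2.resize(im,(440,400),interpolation=2);b=cv2.resize(im2,(440,400),interpolation=2)[:,:350]
cv2.imwrite('pics/s3.png',np.hstack([a,b])[:,:,::-1])"
```

```text
(no output)
```

View pics/s3.png

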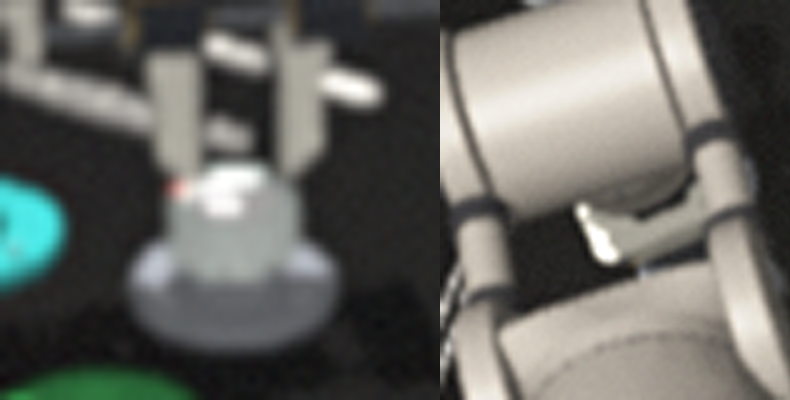

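The tips appear at side pixel (339,172), where the reported TCP should project to (339,182). They look about 30 mm too high, just over the carrier's rim. A small, slow descent will tell.

```bash
python3 -m jog '[[0,0,1.5,0,0,0],[0,0,1.5,0,0,0],[0,0,1.5,0,0,0],[0,0,0,0,0,0],[0,0,0,0,0,0]]'; python3 -c "
from h import *
a=avg('side',3)
np.save('sA.npy',a)
print(bot.get_obs()['contact_force'],bot.get_obs()['tool_pos'])"
python3 -m jog '[[0,0,1.5,0,0,0],[0,0,1.5,0,0,0],[0,0,0,0,0,0],[0,0,0,0,0,0]]'
```

```text
time: 5.95
tool_pos: [549.3, 269.8, 11.9]
tcp_rot: [-3.141, -0.0, 2.004]
contact_force: [-0.2, -0.1, 0.6]
grip_width: 27.8
finger_force: 0.0
[0.00603827 0.09458586 0.15745292] [549.36764309 269.80927701  12.0832178 ]
time: 6.5
tool_pos: [549.3, 269.8, 8.9]
tcp_rot: [-3.141, -0.0, 2.004]
contact_force: [-1.3, -0.1, -0.3]
grip_width: 27.3
finger_force: 0.0
```

```bash
python3 -c "
from h import *
im=avg('side',4)[140:200,300:370].astype(np.uint8)
cv2.imwrite('pics/s4.png',cv2.resize(im,None,fx=9,fy=9,interpolation=2)[:,:,::-1])"
```

```text
(no output)
```

View pics/s4.png

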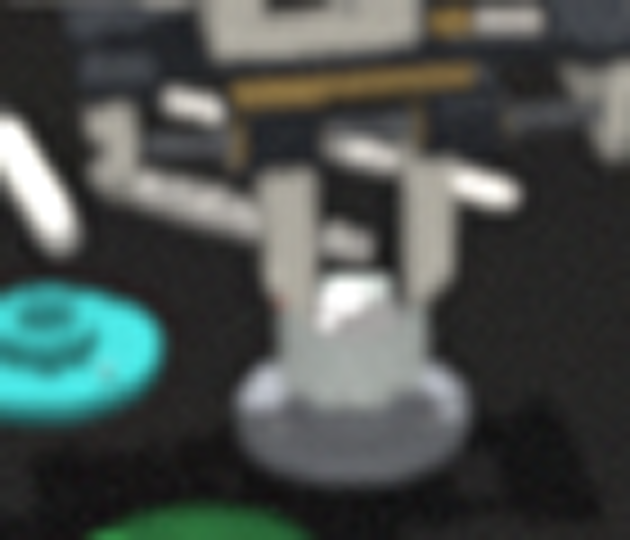

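Now the fingertips overlap the carrier's top face, at about (333,174) and (346,173). They are just above it at z≈45, while the readout says 9, so the readout looks about 35 mm low. I'll rise, open and measure the tips against the arm-free picture.

```bash
cat > tips.py <<'E'
from h import *
S=np.load("S.npy"); a=avg("side",4); o=bot.get_obs(); p=o["tool_pos"]
d=(abs(cv2.GaussianBlur(a,(0,0),.8)-cv2.GaussianBlur(S,(0,0),.8)).max(2)>22)
u=proj(p,"side")[0]; c0=int(u[0]); print("tcp",p.round(1),"w",round(o["grip_width"],1),"proj",u.round(1))
for c in range(c0-34,c0+36,2):
    col=d[:,c]; r=int(u[1])-70; 
    runs=[];i=r
    while i<u[1]+40:
        if col[i]:
            j=i
            while col[j] and j<399:j+=1
            runs.append((i,j)); i=j
        i+=1
    print(c-c0,runs,end=" | ")
E
python3 -m jog '[[0,0,-10,0,0,0],[0,0,-15,0,0,0],[0,0,0,0,0,0],[0,0,0,0,0,0],[0,0,0,0,0,0],[0,0,0,0,0,0],[0,0,0,0,0,0],[0,0,0,0,0,0]]' 90; python3 tips.py
```

```text
time: 7.5
tool_pos: [549.2, 269.7, 33.7]
tcp_rot: [-3.141, -0.0, 2.004]
contact_force: [0.4, 0.2, 0.1]
grip_width: 81.7
finger_force: 0.0
tcp [549.3 269.8  34. ] w 82.4 proj [339.  177.2]
-34 [] | -32 [(131, 140)] | -30 [(131, 141), (143, 149), (199, 200)] | -28 [(131, 141), (143, 155), (197, 202)] | -26 [(131, 141), (142, 155), (196, 211)] | -24 [(131, 141), (144, 154), (196, 211)] | -22 [(131, 142), (143, 149), (150, 152), (195, 204), (205, 212)] | -20 [(131, 146), (149, 153), (154, 160), (195, 204), (206, 212)] | -18 [(116, 146), (149, 161), (164, 168), (194, 199), (201, 204), (206, 212)] | -16 [(111, 114), (116, 146), (149, 153), (154, 161), (164, 170), (195, 199), (201, 204), (206, 212)] | -14 [(107, 108), (114, 120), (137, 145), (151, 153), (154, 161), (165, 170), (195, 204), (206, 212)] | -12 [(107, 120), (128, 130), (137, 145), (146, 149), (195, 212)] | -10 [(107, 121), (128, 135), (137, 144), (146, 149), (187, 190), (195, 211)] | -8 [(107, 121), (124, 135), (137, 143), (146, 149), (175, 177), (187, 191), (196, 210)] | -6 [(107, 121), (122, 135), (137, 143), (146, 149), (176,
[... 239 characters left out ...]
 (137, 143), (145, 148), (175, 180), (189, 193)] | 2 [(107, 121), (136, 143), (145, 148), (175, 180)] | 4 [(107, 121), (136, 142), (145, 148), (174, 178)] | 6 [(107, 121), (131, 141), (145, 148), (173, 179), (185, 190)] | 8 [(107, 120), (130, 141), (145, 148), (173, 178), (184, 190)] | 10 [(107, 119), (130, 141), (145, 148), (184, 190)] | 12 [(107, 118), (129, 142), (145, 148), (159, 163), (184, 189)] | 14 [(129, 145), (146, 158), (159, 163), (164, 167)] | 16 [(129, 145), (146, 162), (163, 168)] | 18 [(128, 146), (148, 166)] | 20 [(127, 147), (148, 164)] | 22 [(127, 147)] | 24 [(127, 147)] | 26 [(127, 146)] | 28 [(127, 151)] | 30 [(129, 141), (146, 151)] | 32 [(132, 142)] | 34 [(136, 139)] |
```

```bash
python3 -m jog '[[0,0,10,0,0,0],[0,0,10,0,0,0],[0,0,10,0,0,0],[0,0,5,0,0,0],[0,0,5,0,0,0],[0,0,3,0,0,0],[0,0,2,0,0,0],[0,0,0,0,0,0],[0,0,0,0,0,0]]'; python3 tips.py
```

```text
time: 8.6
tool_pos: [549.5, 269.9, -10.7]
tcp_rot: [3.141, 0.0, 2.004]
contact_force: [0.7, -0.3, -0.4]
grip_width: 82.9
finger_force: 0.0
tcp [549.5 269.9 -10.7] w 82.5 proj [339.1 189.4]
-34 [] | -32 [(146, 149)] | -30 [(145, 151), (153, 154)] | -28 [(145, 150), (152, 156), (160, 168)] | -26 [(145, 150), (152, 158), (161, 169), (196, 204)] | -24 [(145, 149), (152, 156), (159, 162), (163, 169), (196, 211)] | -22 [(146, 148), (149, 153), (158, 164), (195, 204), (205, 212)] | -20 [(149, 154), (155, 165), (166, 176), (195, 204), (206, 212)] | -18 [(128, 131), (142, 148), (149, 154), (155, 165), (166, 181), (194, 199), (201, 204), (206, 212)] | -16 [(125, 127), (129, 140), (141, 150), (151, 159), (160, 165), (166, 182), (194, 199), (201, 204), (206, 212)] | -14 [(119, 123), (128, 136), (141, 151), (152, 159), (160, 183), (195, 204), (206, 212)] | -12 [(119, 135), (141, 159), (163, 165), (172, 180), (185, 189), (195, 212)] | -10 [(119, 135), (142, 158), (160, 162), (185, 191), (195, 211)] | -8 [(119, 135), (138, 141), (142, 145), (146, 152), (153, 157), (159, 162), (172, 178), (187, 191)
[... 446 characters left out ...]
1, 179), (189, 192)] | 6 [(119, 135), (143, 152), (158, 161), (171, 176)] | 8 [(119, 134), (145, 151), (157, 162), (173, 175), (182, 187)] | 10 [(119, 134), (143, 145), (146, 151), (157, 163), (181, 189)] | 12 [(119, 132), (143, 145), (146, 151), (158, 163), (182, 189)] | 14 [(119, 121), (143, 145), (146, 151), (158, 180)] | 16 [(143, 145), (146, 151), (153, 158), (159, 180)] | 18 [(142, 151), (153, 158), (160, 162), (163, 179)] | 20 [(141, 146), (147, 150), (153, 157), (162, 176)] | 22 [(141, 146), (147, 150)] | 24 [(140, 146), (147, 151), (154, 156)] | 26 [(140, 146), (147, 151), (153, 162)] | 28 [(140, 147), (148, 164)] | 30 [(143, 147), (148, 164)] | 32 [(148, 150), (152, 159)] | 34 [] |
```

Tips are now at rows 180 to 183, so true z≈18. I lower 3 mm and close.

```bash
python3 -m jog '[[0,0,2,0,0,0],[0,0,1.5,0,0,0],[0,0,0,0,0,0],[0,0,0,0,0,0],[0,0,0,0,0,0],[0,0,0,0,0,0],[0,0,0,0,0,0],[0,0,0,0,0,0],[0,0,0,0,0,0],[0,0,0,0,0,0]]' 40
```

```text
time: 9.8
tool_pos: [549.3, 269.8, -14.5]
tcp_rot: [-3.141, -0.0, 2.004]
contact_force: [-0.1, 0.0, -1.5]
grip_width: 49.6
finger_force: 30.0
```

```bash
python3 -m jog '[[0,0,-4,0,0,0],[0,0,-6,0,0,0],[0,0,-10,0,0,0],[0,0,-12,0,0,0],[0,0,-12,0,0,0],[0,0,-12,0,0,0],[0,0,-12,0,0,0],[0,0,-12,0,0,0],[0,0,-10,0,0,0],[0,0,0,0,0,0],[0,0,0,0,0,0]]'
python3 -m jog '[[-16,-10,0,0,0,0],[-32,-21,0,0,0,0],[-32,-21,0,0,0,0],[-32,-21,0,0,0,0],[-32,-21,0,0,0,0],[-32,-21,0,0,0,0],[-32,-21,0,0,0,0],[-32,-21,0,0,0,0],[-16,-11,0,0,0,0],[0,0,0,0,0,0]]'
python3 -m jog '[[0,0,0,0,0,-0.14],[0,0,0,0,0,-0.14],[0,0,0,0,0,-0.14],[0,0,0,0,0,-0.14],[0,0,0,0,0,-0.14],[0,0,0,0,0,-0.14],[0,0,0,0,0,-0.14],[0,0,0,0,0,-0.14],[0,0,0,0,0,-0.14],[0,0,0,0,0,-0.14],[0,0,0,0,0,0],[0,0,0,0,0,0]]'
python3 -c "
from h import *
go(503.4,-33,60,194.7); a=avg('side',4);b=avg('top',4);np.save('sB.npy',a);np.save('tB.npy',b)
print(bot.get_obs()['joint_positions'].round(2))
u=proj([502,-33,90],'side')[0].astype(int);print(u)
v=proj([502,-33,90],'top')[0].astype(int);print(v)
A=cv2.resize(a[u[1]-40:u[1]+40,u[0]-50:u[0]+50].astype(np.uint8),(500,400),interpolation=2)
B=cv2.resize(b[v[1]-40:v[1]+40,v[0]-30:v[0]+30].astype(np.uint8),(300,400),interpolation=2)
cv2.imwrite('pics/b.png',np.hstack([A,B])[:,:,::-1])"
```

```text
time: 10.9
tool_pos: [549.2, 269.8, 75.5]
tcp_rot: [-3.142, -0.0, 2.004]
contact_force: [0.1, -1.3, -2.1]
grip_width: 49.3
finger_force: 30.0
time: 11.9
tool_pos: [503.5, -35.4, 74.9]
tcp_rot: [-3.14, -0.0, 2.0]
contact_force: [-0.5, 0.1, -0.6]
grip_width: 48.9
finger_force: 30.0
time: 13.1
tool_pos: [504.1, -32.3, 75.2]
tcp_rot: [3.141, -0.0, -2.883]
contact_force: [-1.0, 0.5, -1.6]
grip_width: 49.3
finger_force: 30.0
t 13.1 pos [504.1 -32.3  75.2] rpy [ 180.    -0.  -165.2] d [ 0.8 -0.5 15.2] turn [ 0.001 -0.     0.003] F [-1.   0.5 -1.6]
[-0.22  0.43  1.73  0.    0.98 -2.05]
[289 211]
[366 232]
```

View pics/b.png

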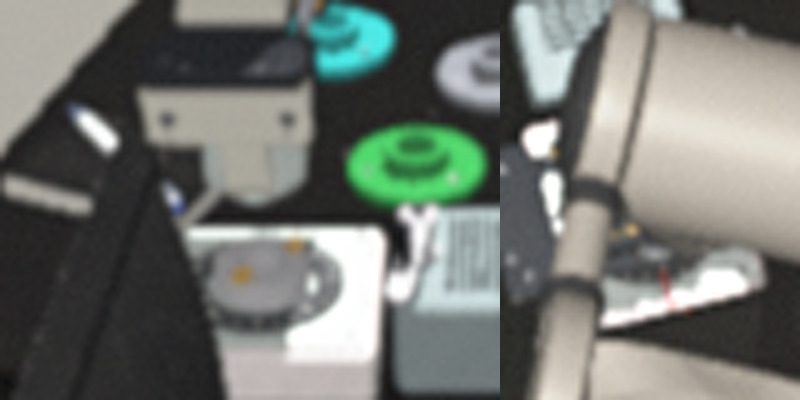

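The carrier hangs level over the stage: its body is at about side pixel (290,209) and the table at (290,223). The dogs and the retainer parked across the box are visible and clear. I check the prediction, then go down.

```bash
python3 -c "
from h import *
print(proj([[504.1,-32.3,109.7],[504.1-25*.28,-32.3-25*.96,109.7],[502,-33.5,56],[502,-33.5,62]],'side'))
go(503,-33.2,45,194.8)
a=np.load('sB.npy')
for r in range(196,220,2): print(r,a[r,276:304:2].mean(1).astype(int))"
```

```text
[[290.03385001 205.04037851]
 [283.95869807 209.70409143]
 [290.37979252 222.71717536]
 [290.23804677 220.80062314]]
t 13.5 pos [504.3 -33.1  75.5] rpy [ 180.    0. -165.] d [ 1.3  0.2 30.5] turn [0.    0.    0.003] F [-0.1  0.1 -1.2]
196 [167 167 166 165 166 166 167 165 165 162 130 161 155  54]
198 [162 163 165 165 166 164 166 165 166 164 157 167 144  49]
200 [ 98  99 148 159 164 164 162 163 148 154 155 151  98  37]
202 [ 43  54 144 159 163 164 164 164 150 157 155 155  94  35]
204 [ 49  49 140 159 162 164 165 165 153 156 157 154  86  36]
206 [ 47  47 125 155 161 165 165 165 158 158 158 146  72  36]
208 [ 40  40  97 145 146 153 153 153 153 155 137  92  38  39]
210 [ 43  68 131 109  75 112 150 155 133 100  64  40  35  38]
212 [ 74 128 110  50  34  43  65  73  53  37  37  36  36  38]
214 [127 108  41  28  33  30  29  31  30  32  32  32  32  29]
216 [150 166 167 167 166 167 161 135 135 147 163 150 163 165]
218 [165 221 222 221 219 217 210 184 183 195 206 197 208 244]
```

```bash
python3 -m jog '[[1,0.2,5,0,0,0],[0,0,8,0,0,0],[0,0,8,0,0,0],[0,0,8,0,0,0],[0,0,5,0,0,0],[0,0,2,0,0,0],[0,0,0,0,0,0],[0,0,0,0,0,0]]'
python3 -m jog '[[0,0,2,0,0,0],[0,0,1,0,0,0],[0,0,1,0,0,0],[0,0,0,0,0,0],[0,0,0,0,0,0]]'
python3 -m jog '[[0,0,1,0,0,0],[0,0,1,0,0,0],[0,0,1,0,0,0],[0,0,0,0,0,0],[0,0,0,0,0,0]]'
```

```text
time: 14.3
tool_pos: [503.4, -33.1, 39.7]
tcp_rot: [-3.141, 0.0, -2.879]
contact_force: [-0.5, 1.0, -1.0]
grip_width: 49.6
finger_force: 30.0
time: 14.8
tool_pos: [503.2, -33.1, 35.5]
tcp_rot: [3.142, 0.0, -2.879]
contact_force: [-0.4, -0.8, -2.2]
grip_width: 49.1
finger_force: 30.0
time: 15.3
tool_pos: [503.2, -33.1, 32.5]
tcp_rot: [3.141, -0.0, -2.879]
contact_force: [-0.7, -0.4, -2.3]
grip_width: 49.6
finger_force: 30.0
```

```bash
python3 -m jog '[[0,0,1,0,0,0],[0,0,1,0,0,0],[0,0,0,0,0,0],[0,0,0,0,0,0]]'
python3 -m jog '[[0,0,1,0,0,0],[0,0,1,0,0,0],[0,0,0,0,0,0],[0,0,0,0,0,0]]'
python3 -m jog '[[0,0,1,0,0,0],[0,0,0,0,0,0],[0,0,0,0,0,0]]'
```

```text
time: 15.7
tool_pos: [503.4, -33.1, 30.7]
tcp_rot: [-3.142, 0.0, -2.879]
contact_force: [-0.3, 1.2, 1.8]
grip_width: 49.1
finger_force: 30.0
time: 16.1
tool_pos: [503.4, -33.1, 28.7]
tcp_rot: [-3.142, 0.001, -2.879]
contact_force: [0.4, 1.3, 4.6]
grip_width: 49.3
finger_force: 30.0
time: 16.4
tool_pos: [503.5, -33.1, 27.8]
tcp_rot: [-3.141, 0.001, -2.879]
contact_force: [-1.0, 0.9, 5.5]
grip_width: 49.4
finger_force: 30.0
```

Contact on the dogs at tool z≈30.8, with small side forces. Light pressure now, then feel by turning.

```bash
python3 -m jog '[[0,0,-0.8,0,0,0],[0,0,0,0,0,0.02],[0,0,0,0,0,0.02],[0,0,0,0,0,0]]'
python3 -m jog '[[0,0,0,0,0,0.02],[0,0,0,0,0,0.02],[0,0,0,0,0,0]]'
python3 -m jog '[[0,0,0,0,0,0.02],[0,0,0,0,0,0.02],[0,0,0,0,0,0]]'; python3 -c "
from plant import bot
print(bot.get_obs()['moment'])"
```

```text
time: 16.8
tool_pos: [503.6, -33.1, 28.5]
tcp_rot: [-3.141, 0.001, -2.92]
contact_force: [0.1, 1.2, 5.3]
grip_width: 49.3
finger_force: 30.0
time: 17.1
tool_pos: [503.0, -32.7, 28.0]
tcp_rot: [3.141, -0.0, -2.96]
contact_force: [3.6, 4.3, -1.5]
grip_width: 49.3
finger_force: 30.0
time: 17.4
tool_pos: [503.2, -32.6, 27.8]
tcp_rot: [3.141, -0.0, -3.0]
contact_force: [2.5, 3.8, -0.7]
grip_width: 49.2
finger_force: 30.0
[ 0.92882609 -0.65691078  0.04362348]
```

The force dropped to about −1.5 N at yaw ≈ −2.95, so the dogs have entered. I turn back slightly and lower.

```bash
python3 -m jog '[[0,0,0,0,0,-0.02],[0,0,1,0,0,0],[0,0,0,0,0,0]]'
python3 -m jog '[[0,0,1,0,0,0],[0,0,0,0,0,0],[0,0,0,0,0,0]]';python3 -m jog '[[0,0,1,0,0,0],[0,0,0,0,0,0],[0,0,0,0,0,0]]'; python3 -c "
from plant import bot
print(bot.get_obs()['moment'])"
```

```text
time: 17.7
tool_pos: [503.1, -32.6, 27.0]
tcp_rot: [3.141, -0.0, -2.98]
contact_force: [1.4, 4.9, 2.6]
grip_width: 49.2
finger_force: 30.0
time: 18.0
tool_pos: [503.1, -32.6, 26.2]
tcp_rot: [3.141, -0.0, -2.98]
contact_force: [1.1, 5.4, 4.6]
grip_width: 49.1
finger_force: 30.0
time: 18.3
tool_pos: [503.2, -32.6, 25.3]
tcp_rot: [3.141, 0.0, -2.98]
contact_force: [2.0, 4.1, 5.0]
grip_width: 49.4
finger_force: 30.0
[ 0.91926599 -0.20714466  0.04486353]
```

The level reasoning changes here. Tool z 27.5 corresponds to carrier z 62, so the earlier contact at 30.8 was the foot's chamfer on the bore rim. The carrier now rests on the dogs, not keyed. I relieve the side force and search counter-clockwise.

```bash
python3 -m jog '[[-0.5,0.9,-0.6,0,0,0],[0,0,0,0,0,0],[0,0,0,0,0,0]]'
python3 -m jog '[[0,0,0,0,0,-0.02],[0,0,0,0,0,-0.02],[0,0,0,0,0,-0.02],[0,0,0,0,0,0]]'
python3 -m jog '[[0,0,0,0,0,-0.02],[0,0,0,0,0,-0.02],[0,0,0,0,0,0]]'
```

```text
time: 18.6
tool_pos: [503.2, -32.4, 25.8]
tcp_rot: [-3.141, -0.001, -2.979]
contact_force: [-0.1, 0.4, 4.4]
grip_width: 48.7
finger_force: 30.0
time: 19.0
tool_pos: [503.4, -32.2, 25.8]
tcp_rot: [3.142, -0.0, -2.918]
contact_force: [-0.2, -0.1, 4.8]
grip_width: 49.7
finger_force: 30.0
time: 19.3
tool_pos: [503.7, -32.2, 25.9]
tcp_rot: [-3.142, 0.0, -2.879]
contact_force: [0.1, -0.8, 3.1]
grip_width: 49.4
finger_force: 30.0
```

```bash
python3 -m jog '[[0,0,0,0,0,-0.02],[0,0,0,0,0,-0.02],[0,0,0,0,0,0]]'
python3 -m jog '[[0,0,0,0,0,-0.02],[0,0,0,0,0,-0.02],[0,0,0,0,0,0]]'
```

```text
time: 19.6
tool_pos: [503.1, -32.0, 25.4]
tcp_rot: [3.141, -0.001, -2.838]
contact_force: [0.3, -0.4, -2.4]
grip_width: 49.2
finger_force: 30.0
time: 19.9
tool_pos: [503.5, -32.1, 25.8]
tcp_rot: [3.141, -0.0, -2.798]
contact_force: [-0.3, -0.4, -1.3]
grip_width: 49.5
finger_force: 30.0
```

The force fell to carrier weight between yaw −2.88 and −2.84, as predicted, so I am now mid-play. Lower.

```bash
python3 -m jog '[[0,0,1,0,0,0],[0,0,1,0,0,0],[0,0,0,0,0,0],[0,0,0,0,0,0]]'
python3 -m jog '[[0,0,1,0,0,0],[0,0,0.7,0,0,0],[0,0,0,0,0,0],[0,0,0,0,0,0]]'
python3 -m jog '[[0,0,1,0,0,0],[0,0,0,0,0,0],[0,0,0,0,0,0]]'; python3 -c "
from plant import bot
print(bot.get_obs()['moment'])"
```

```text
time: 20.3
tool_pos: [503.5, -32.1, 23.8]
tcp_rot: [3.141, -0.0, -2.799]
contact_force: [-0.4, 0.8, -1.9]
grip_width: 49.2
finger_force: 30.0
time: 20.7
tool_pos: [503.5, -32.1, 22.2]
tcp_rot: [3.141, -0.0, -2.799]
contact_force: [-0.2, -0.4, -1.3]
grip_width: 49.5
finger_force: 30.0
time: 21.0
tool_pos: [503.6, -32.1, 21.4]
tcp_rot: [-3.142, 0.0, -2.799]
contact_force: [-1.6, 1.0, 1.7]
grip_width: 49.6
finger_force: 30.0
[ 0.25847288  0.21251549 -0.06143893]
```

It seats at tool z 21.5, exactly the expected level. Release and rise.

```bash
python3 -m jog '[[0,0,0.3,0,0,0],[0,0,0,0,0,0],[0,0,0,0,0,0],[0,0,0,0,0,0],[0,0,0,0,0,0],[0,0,0,0,0,0],[0,0,0,0,0,0]]' 80
python3 -m jog '[[0,0,-5,0,0,0],[0,0,-10,0,0,0],[0,0,-15,0,0,0],[0,0,-15,0,0,0],[0,0,-20,0,0,0],[0,0,-20,0,0,0],[0,0,0,0,0,0],[0,0,0,0,0,0]]' 
python3 -c "
from h import *
a=avg('side',4); np.save('sC.npy',a); b=avg('top',3)
A=cv2.resize(a[180:260,240:340].astype(np.uint8),(500,400),interpolation=2)
v=proj([502,-33,90],'top')[0].astype(int);B=cv2.resize(b[v[1]-40:v[1]+40,v[0]-30:v[0]+30].astype(np.uint8),(300,400),interpolation=2)
cv2.imwrite('pics/c.png',np.hstack([A,B])[:,:,::-1])
c=np.array([503.2-1.4,-32.7-.6]);xh=np.array([np.cos(np.radians(194.7)),np.sin(np.radians(194.7))]);yh=np.array([-xh[1],xh[0]])
pv=c-82*xh
for t in (0,45,90):
  r=np.radians(t);print(t,pv+45*(yh*np.cos(r)+xh*np.sin(r)),proj([*(pv+45*(yh*np.cos(r)+xh*np.sin(r))),103],'side'))
go(592,-56,80,194.7)"
```

```text
time: 21.7
tool_pos: [503.6, -32.2, 20.9]
tcp_rot: [3.142, 0.0, -2.799]
contact_force: [-0.5, 0.1, -0.9]
grip_width: 73.3
finger_force: 0.0
time: 22.5
tool_pos: [503.7, -32.2, 106.3]
tcp_rot: [-3.141, 0.001, -2.799]
contact_force: [0.3, 0.8, -0.0]
grip_width: 73.5
finger_force: 0.0
0 [592.53506323 -56.01889742] [[320.91965702 217.58216144]]
45 [558.41221266 -51.34464832] [[308.19983512 214.49094951]]
90 [537.58890685 -23.91095605] [[303.83845798 207.41001857]]
t 22.85 pos [503.3 -32.1 105.3] rpy [ 1.800e+02 -1.000e-01 -1.604e+02] d [-75.6 -52.3  25.2] turn [ 0.001 -0.001  0.086] F [-0.9  0.2 -0.2]
```

View pics/c.png

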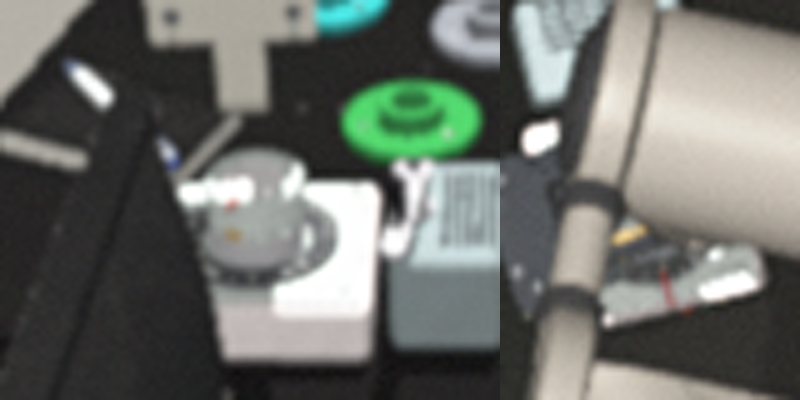

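The carrier is keyed: in the crop, the red line at (232,205) stands right over the brass dog at (235,235), and the flange is flush. The retainer is still parked at about side pixel (321,218), as predicted. Go over the pin and turn so the fingers close along the stage's x.

```bash
python3 -m jog '[[-19.5,-13,0,0,0,0],[-19.5,-13,0,0,0,0],[-19.5,-13,0,0,0,0],[-19.5,-13,0,0,0,0],[0,0,0,0,0,0]]' 40
python3 -m jog '[[0,0,0,0,0,0.138],[0,0,0,0,0,0.138],[0,0,0,0,0,0.138],[0,0,0,0,0,0.138],[0,0,0,0,0,0.138],[0,0,0,0,0,0.138],[0,0,0,0,0,0.138],[0,0,0,0,0,0.138],[0,0,0,0,0,0.138],[0,0,0,0,0,0.138],[0,0,0,0,0,0.138],[0,0,0,0,0,0.138]]'
python3 -m jog '[[0,0,0,0,0,0],[0,0,0,0,0,0]]'; python3 -c "
from h import *
go(594.2,-55,63,104.7)"
```

```text
time: 23.35
tool_pos: [596.5, -55.7, 105.2]
tcp_rot: [-3.141, 0.001, -2.8]
contact_force: [0.5, 0.3, 0.3]
grip_width: 38.6
finger_force: 0.0
time: 24.55
tool_pos: [593.4, -54.6, 105.6]
tcp_rot: [-3.14, -0.001, 1.822]
contact_force: [-0.5, -0.2, 0.3]
grip_width: 36.9
finger_force: 0.0
time: 24.75
tool_pos: [593.9, -54.8, 105.8]
tcp_rot: [-3.141, -0.0, 1.832]
contact_force: [0.6, 0.2, 0.9]
grip_width: 37.1
finger_force: 0.0
t 24.75 pos [593.9 -54.8 105.8] rpy [-180.    -0.   104.9] d [-0.3  0.3 42.8] turn [-0.001 -0.     0.004] F [0.6 0.2 0.9]
```

```bash
python3 -m jog '[[0,0,8,0,0,0],[0,0,8,0,0,0],[0,0,6,0,0,0],[0,0,6,0,0,0],[0,0,5,0,0,0],[0,0,5,0,0,0],[0,0,3,0,0,0],[0,0,0,0,0,0],[0,0,0,0,0,0]]'
python3 -m jog '[[0,0,0,0,0,0],[0,0,0,0,0,0],[0,0,0,0,0,0],[0,0,0,0,0,0],[0,0,0,0,0,0],[0,0,0,0,0,0]]' 4
```

```text
time: 25.65
tool_pos: [594.6, -55.0, 65.0]
tcp_rot: [3.141, 0.0, 1.828]
contact_force: [0.4, 0.7, -0.1]
grip_width: 36.7
finger_force: 0.0
time: 26.25
tool_pos: [593.5, -55.4, 64.9]
tcp_rot: [-3.14, -0.0, 1.828]
contact_force: [-4.7, -3.4, 2.6]
grip_width: 4.9
finger_force: 30.0
```

```bash
python3 -m jog '[[0,0,0,0,0,0],[0,0,0,0,0,0]]'; python3 -c "
from h import *
a=avg('side',5)
S=np.load('S.npy')
f=lambda m:cv2.resize(m[180:250,290:350].astype(np.uint8),(390,455),interpolation=2)
cv2.imwrite('pics/d.png',np.hstack([f(S),f(a)])[:,:,::-1])
o=bot.get_obs();print(o['grip_width'],o['contact_force'],o['moment'],o['tool_pos'])
p=o['tool_pos'];print('tip true',((proj(p+[-1.4,-.6,30],'side')-[290,180])*6.5).round())"
```

```text
time: 26.45
tool_pos: [593.6, -55.4, 64.9]
tcp_rot: [-3.14, 0.0, 1.828]
contact_force: [-4.3, -2.7, 2.9]
grip_width: 5.4
finger_force: 30.0
5.433922753655587 [-4.50415011 -3.39296089  1.52401658] [-0.57561588  0.83548727  0.04237468] [593.53794364 -55.40764385  64.89800185]
tip true [[200. 262.]]
```

View pics/d.png

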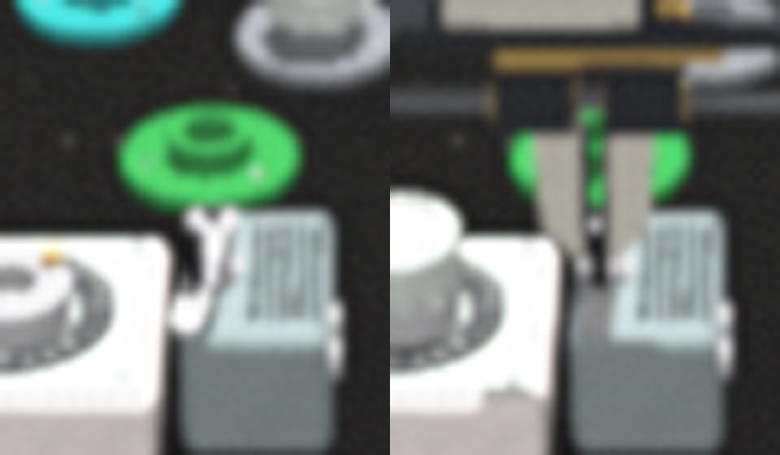

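The pin is between the fingertips, at about crop (600,255), but the 5 mm opening suggests it sits at the pad's edge. I shift along the arm and compare.

```bash
python3 -m jog '[[0,0,0,0,0,0],[0,0,0,0,0,0],[5,1,0,0,0,0],[0,0,0,0,0,0]]' 22
python3 -m jog '[[0,0,0,0,0,0],[0,0,0,0,0,0],[0,0,0,0,0,0],[0,0,0,0,0,0]]' 4
```

```text
time: 27.1
tool_pos: [594.4, -49.0, 64.9]
tcp_rot: [3.141, -0.0, 1.828]
contact_force: [-0.4, -0.5, 0.1]
grip_width: 20.0
finger_force: 0.0
time: 27.5
tool_pos: [592.1, -50.2, 64.7]
tcp_rot: [-3.137, -0.001, 1.828]
contact_force: [-5.8, -1.7, 3.4]
grip_width: 5.3
finger_force: 30.0
```

The same width again, so the pin is held by the pads and the reading simply runs low. Swing along the arc, turning with the arm.

```bash
python3 -m jog '[[0.1,-2.1,0,0,0,0.05],[0.2,-4.2,0,0,0,0.1],[0.2,-4.2,0,0,0,0.1],[0.2,-4.2,0,0,0,0.1],[0,0,0,0,0,0]]'
python3 -m jog '[[0.2,-4.2,0,0,0,0.1],[0.2,-4.2,0,0,0,0.1],[0.2,-4.2,0,0,0,0.1],[0.2,-4.2,0,0,0,0.1],[0,0,0,0,0,0]]'
```

```text
time: 28.0
tool_pos: [579.1, -51.4, 64.8]
tcp_rot: [-3.141, 0.0, 1.477]
contact_force: [-1.4, -1.9, -0.9]
grip_width: 5.4
finger_force: 30.0
time: 28.5
tool_pos: [562.9, -46.8, 64.8]
tcp_rot: [-3.141, 0.001, 1.079]
contact_force: [-3.4, -3.2, 0.2]
grip_width: 5.2
finger_force: 30.0
```

```bash
python3 -m jog '[[0.2,-4.2,0,0,0,0.1],[0.2,-4.2,0,0,0,0.1],[0.2,-4.2,0,0,0,0.1],[0.2,-4.2,0,0,0,0.1],[0,0,0,0,0,0]]'
python3 -m jog '[[0.2,-4.2,0,0,0,0.1],[0.2,-4.2,0,0,0,0.1],[0.1,-2.1,0,0,0,0.05],[0,0,0,0,0,0]]'
python3 -c "
from h import *
go(539.3,-22.9,65,14.7)"
```

```text
time: 29.0
tool_pos: [549.7, -35.7, 64.8]
tcp_rot: [-3.14, 0.002, 0.681]
contact_force: [-3.5, -2.7, 1.5]
grip_width: 5.3
finger_force: 30.0
time: 29.4
tool_pos: [544.3, -26.6, 64.7]
tcp_rot: [-3.14, 0.002, 0.433]
contact_force: [-4.2, -2.4, 2.5]
grip_width: 5.4
finger_force: 30.0
t 29.4 pos [544.3 -26.6  64.7] rpy [-1.799e+02  1.000e-01  2.480e+01] d [-3.  -5.5 -0.3] turn [-0.001  0.002  0.176] F [-4.2 -2.4  2.5]
```

```bash
python3 -m jog '[[0.2,-3,0,0,0,0.07],[0.1,-2,0,0,0,0.05],[0.1,-1.5,0,0,0,0.04],[0,0,0,0,0,0]]'
python3 -m jog '[[0,-1,0,0,0,0.02],[0,0,0,0,0,0]]'; python3 -m jog '[[0,-1,0,0,0,0],[0,0,0,0,0,0]]'
python3 -c "
from h import *
o=bot.get_obs();c,s=np.cos(o['tcp_rot'][2]),np.sin(o['tcp_rot'][2]);F=o['contact_force'];print('Fy tool',s*F[0]-c*F[1],'Fx',c*F[0]+s*F[1]);go(539.3,-22.9,65,14.7)"
```

```text
time: 29.8
tool_pos: [542.5, -21.1, 64.8]
tcp_rot: [3.141, 0.002, 0.273]
contact_force: [-3.9, -4.6, 1.1]
grip_width: 5.3
finger_force: 30.0
time: 30.0
tool_pos: [542.6, -21.1, 64.8]
tcp_rot: [3.14, 0.002, 0.254]
contact_force: [-3.6, -8.0, 0.7]
grip_width: 5.4
finger_force: 30.0
time: 30.2
tool_pos: [542.5, -21.0, 64.8]
tcp_rot: [3.138, 0.002, 0.255]
contact_force: [-3.7, -12.1, -1.2]
grip_width: 5.2
finger_force: 30.0
Fy tool 10.756255997391827 Fx -6.6171069396413
t 30.2 pos [542.5 -21.   64.8] rpy [1.798e+02 1.000e-01 1.460e+01] d [-3.6  1.  -0.2] turn [ 0.003  0.002 -0.002] F [ -3.7 -12.1  -1.2]
```

The motion stops with the force rising, and the angle matches, so the retainer is at its stop. Relieve, open and rise.

```bash
python3 -m jog '[[0,1.6,0,0,0,0],[0,0,0,0,0,0]]'
python3 -m jog '[[0,0,0,0,0,0],[0,0,0,0,0,0],[0,0,0,0,0,0],[0,0,0,0,0,0]]' 35
python3 -m jog '[[0,0,-5,0,0,0],[0,0,-10,0,0,0],[0,0,-20,0,0,0],[0,0,-25,0,0,0],[0,0,-30,0,0,0],[0,0,-30,0,0,0],[0,0,0,0,0,0],[0,0,0,0,0,0]]'
python3 -m jog '[[-45,0,0,0,0,0],[-45,0,0,0,0,0],[-45,0,0,0,0,0],[-45,0,-10,0,0,0],[0,0,0,0,0,0],[0,0,0,0,0,0]]'
python3 - <<'E'
from h import *
S=np.load("S.npy");T=np.load("T.npy")
a=avg("side",4); t=avg("top",4)
xh=np.array([np.cos(np.radians(194.7)),np.sin(np.radians(194.7))]);yh=np.array([-xh[1],xh[0]]);pv=np.array([502,-33.3])-82*xh
# arm brightness along predicted closed / parked arm (z 85.5)
for n,im in(("side",a),("side",S),("top",t)):
    for nm,d in(("closed",xh),("parked",yh)):
        P=np.array([[*(pv+d*r),85.5] for r in range(5,74,6)]); u=proj(P,n).round().astype(int); print(n,nm,im[u[:,1],u[:,0]].mean(1).astype(int))
for r in bot.outline_of("retainer","side")+bot.outline_of("carrier","side"): print(r["pixel"],r["p"])
# red index / carrier top in side view at z=80
r=rect(a,"side",505,-35,80,35,6).astype(int);m=((r[...,0]-r[...,1]>25)&(r[...,0]-r[...,2]>25)).astype(np.uint8)
k,_,s,c=cv2.connectedComponentsWithStats(m);print([(np.round([540-c[i,1]/6,0-c[i,0]/6],1),s[i,4]) for i in range(1,k) if s[i,4]>40])
print(bot.get_obs()["contact_force"],bot.get_obs()["finger_force"],bot.get_obs()["time"])
E
```

```text
time: 30.4
tool_pos: [542.5, -21.1, 64.8]
tcp_rot: [3.141, 0.002, 0.254]
contact_force: [-4.5, -6.3, 0.7]
grip_width: 5.3
finger_force: 30.0
time: 30.8
tool_pos: [543.5, -19.9, 65.0]
tcp_rot: [-3.141, -0.001, 0.25]
contact_force: [0.0, -0.7, 0.4]
grip_width: 30.7
finger_force: 0.0
time: 31.6
tool_pos: [543.4, -20.1, 186.0]
tcp_rot: [3.141, -0.002, 0.248]
contact_force: [-0.0, 0.2, 0.7]
grip_width: 32.4
finger_force: 0.0
time: 32.2
tool_pos: [368.0, -64.4, 194.8]
tcp_rot: [-3.142, -0.0, 0.247]
contact_force: [0.7, -0.0, 0.6]
grip_width: 32.0
finger_force: 0.0
side closed [254 250 248 248 248 250 197 167 249 251 255 248]
side parked [220 185 149 145 147 142 137 153 197 221 220 220]
side closed [234 130  37  38  34  37  37  37  36  35  34  35]
side parked [211 245 248 249 171 171 173 200 229 227 204 149]
top closed [243 254 253 254 252 254 201 199 255 252 254 252]
top parked [223 204 223 219 220 223 121  45  55  51  52  49]
[327.4, 160.1] 0.59
[310.2, 213.3] 0.51
[289.1, 221.0] 0.87
[313.2, 236.0] 0.65
[(array([500.8, -59.8]), np.int32(1257))]
[ 0.14893682  0.39660313 -0.99403734] 0.0 32.7
```

Both cameras show the arm bright along the closed line and gone from the parked one. The carrier's index points at the wide dog, and the robot is clear.

```bash
python3 -c "
from plant import bot
print(bot.close_job())"
```

```text
the job is handed in; nothing more can be done
None
```

The job is handed in, with no verdict shown: by force feel the carrier is keyed and seated on the stage table, and both cameras show the retainer swung fully over it; the robot is clear, and nothing else on the bench was knowingly touched.

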